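# Build up the cartridge filter on its head

### The arm

A 6-joint arm with a two-finger parallel gripper is mounted at the origin on a cart in front of the work surface, level with it; the furniture and walls round the work are solid. World frame = base frame: x ahead of the robot, y to its left, z up, the work surface at z = 0. Lengths are in m, angles in rad, forces in N, time in s.
With the tool pointing down it reaches from about 0.275 to 0.75 m from the base axis. Payload 10.2 kg.
Tool frame: the origin (TCP) lies at the very end of the fingers, on their centre line; the grasp point (between the pads) lies 19 mm behind it; z points along the fingers, y is the line along which they close (so a half turn about z gives the same grasp; the last joint's range is limited). The gripper opens to 88 mm and grips with 3 to 60 N. Pads are 18 mm wide; open, the fingers measure 123 mm over their backs; the gripper's body (75 mm by 187 mm) begins 45 mm behind the grasp point.
Start: joints at [0.905, 0.313, 1.498, -0, 1.331, -0.223], TCP at [0.225, 0.474, 0.239] pointing down, gripper open.
Joint ranges: [-2.94, 2.94], [-0.97, 2.17], [0.19, 2.56], [-1.23, 4.37], [0.02, 3.11], [-2.88, 2.88]. Speed limits (rad/s): [2.39, 2.39, 3.01, 3.14, 3.14, 3.14].

### API

Orientations are given as a 3x3 rotation matrix whose columns are the frame's x, y, z axes.
In Python, from rig import arm, vision, hand_in gives the robot as it stands.
- The arm moves only by the tool send_rows, never from a script. Its argument "targets" is a list of rows, each an object with "slide": the shift along the tool's x, y, z in cm, a list of three; "turn": the turn about the tool's z in degrees. In form: [{"slide": [tx, ty, tz], "turn": turn}, ...]. A call has 1 to 8 rows; each row shifts and turns the commanded pose from where the row before left it, along the tool's axes as they then stand; what a row does not reach is not made up. A row lasts 1/10 s, in which the tool goes at most 50 mm and 8.59 degrees, less where a joint would pass 70% of its speed; a pose out of reach is approached as far as the arm can. A call is refused whole if a number of a shift passes 5 or a number of a turn 8.59, either way. A call with a gripper value outside its range is refused whole. "fingers" is the closure, from -1 (fully open) to 1 (shut), set as the call begins (left out, the last holds). The fingers move at their own pace and stop on an object; "grip_force" is the grip in N (left out, the last holds). Time passes only in rows, so rows that do not move let the fingers close. It gives the time, the measured TCP pose, the force, the opening and the grip force at its end, in the units of the state.
- arm.state(): the state, without advancing time (a new reading comes with each control period).
- vision.capture(name): name is "scene" or "side" or "wrist"; returns the picture (384x512x3 uint8, blue, green, red); there is no depth.
- vision.camera_params(name): a dict with "fov_y" (degrees; the focal length in pixels is half the picture's height over the tangent of half this angle, whatever the lens; pixels are square), "cx", "cy" (the principal point, pixels), "extrinsics" (4x4, takes a point from world to camera coordinates); the wrist camera has in their place "mount" (4x4, takes a point from camera to tool coordinates, whose origin is the TCP and whose axes are the flange's). Camera axes: x right, y up, looking along -z (the intrinsics and any distortion apply to the point x, -y, -z); pixel columns grow to the right and rows downward; lengths in m; the calibration is good to about 2 mm. A picture is of the moment at which its call begins: read the wrist's pose just before it. camera_params takes no time and is no camera call.
- hand_in(): hands the job in; it is judged then, once.
The state is a dict: "t": time; "q": joint angles; "joint_velocities": joint speeds; "joint_efforts": joint torques, N m; "tcp_pos": TCP position; "orientation": TCP orientation; "force": force on the tool from outside, world axes, zero at the start; "moment": the same for the moment, N m; "gripper_width": finger opening in m; "gripper_force": force on a finger pad.
Only numpy, scipy, OpenCV 4.12 (cv2) and the standard library are available. Lean on these libraries where they do the work, as an engineer would, in place of code of your own. Each camera call takes 0.05 s, during which the arm holds its last target. There are 200 camera calls.

### The job

Build up the oil filter on its head, which stands on the bench: put the seat ring (the larger of the two brass rings) over the standpipe, then the tall filter cartridge over the standpipe onto the ring, then the bypass valve with its spigot down in the cartridge's top opening, and last the canister over it all, down inside the rim of the head. Lower each part upright into place and let go of it there before fetching the next; do not drop them. Leave the small brass ring and the squat cartridge where they are.

Things in the scene. Friction and masses are not known exactly. Their poses are not given: they have to be found in the camera images.
- filter_head: fixed cast aluminium filter head, 104 mm round foot, a pipe port at +y and -y (ends 58 mm out). Origin: centre of its underside, z up along the filter's axis. Flange annulus 34 mm up, rim round it 84 mm inside, 92 outside, top 38 mm up. In it a raised seat 58 mm across, 40 mm up. On the axis a standpipe 24 mm in diameter to 66 mm up, then tapering to 12 mm at its tip, 80 mm up.
- seat_ring: larger brass ring, lying flat: 54 mm outside, 28 mm bore, 12 mm high, 0.15 kg. Origin: centre of its underside, z up. Grip it across its outside. In place it lies on the head's seat: origin 40 mm above the head's origin, on the axis.
- tall_element: tall, slim filter cartridge, white paper pleats between two steel end caps, standing upright: 50 mm in diameter, 56 mm high, 32 mm bore right through, ends alike, 0.15 kg. Origin: centre of its underside, z up. In place it stands on the seat ring: origin 52 mm above the head's origin.
- bypass_valve: bypass valve standing upright on its brass spigot (26 mm in diameter, 10 mm long, end tapered); above it a brass flange 42 mm across from 10 to 15 mm up, then a round knurled steel top to grip, 28 mm in diameter, from 15 to 31 mm up; 0.12 kg. Origin: centre of the spigot's lower end, z up. In place its flange lies on the cartridge, spigot in its bore: origin 98 mm above the head's origin.
- canister: grey bell-shaped canister standing mouth down: 76 mm outside, 68 mm inside, 100 mm deep inside, shell top 106 mm up; on top a round steel boss to grip, 34 mm in diameter, from 106 to 128 mm up; 0.4 kg. Origin: centre of its mouth, z up. In place its mouth stands on the head's flange annulus, inside the rim, over all other parts: origin 34 mm above the head's origin.
- small_ring: smaller brass ring, 38 mm outside, 18 mm bore, 12 mm high: a spare of another filter, to be left alone. Origin: centre of its underside.
- squat_element: squat, wide filter cartridge, white paper pleats between steel end caps, 62 mm in diameter, 36 mm high, 32 mm bore: a spare of another filter, to be left alone. Origin: centre of its underside.

How it is judged:
By the outcome, as a careful person would: the job done as asked, in the order asked, and still so for the second after the job is handed in, with the robot touching nothing.
It also fails if it takes over 96 s, if anything falls off the work surface, if the arm or the gripper's body presses on something with over 40 N, if the wrist force passes 120 N, or if a joint passes its speed limit or range.

## Working session

There is one attempt and no reset: what is moved stays moved. The work goes in short steps, Python scripts to look and compute and a tool call to move; the robot and the scene stay as the last step left them, time stands still between calls to the robot, and variables do not carry over. Pictures are saved under pics/ and viewed, at most 14 in all, crops included, and the job is handed in when it is done.

Besides the shell and the picture viewer there is one more tool, called after ">>>" as name([rows], argument=value, ...), one row to a line, values as JSON. send_rows: Moves the arm, as the interface text tells. Its arguments: {"type":"object","properties":{"targets":{"type":"array"},"fingers":{"type":"number"},"grip_force":{"type":"number"}},"required":["targets"]}

```bash
mkdir -p pics; ls; python3 - <<'E'
from rig import arm, vision
import cv2, numpy as np
np.set_printoptions(precision=4,suppress=True)
s=arm.state(); print({k:np.round(v,4) for k,v in s.items()})
for n in ["scene","side","wrist"]:
    cv2.imwrite(f"pics/{n}0.png",vision.capture(n)); p=vision.camera_params(n)
    print(n,{k:(np.array(v) if not np.isscalar(v) else v) for k,v in p.items()})
a=cv2.imread("pics/scene0.png");b=cv2.imread("pics/side0.png")
E
```

```text
pics
{'t': np.float64(0.0), 'q': array([ 0.9046,  0.3134,  1.4985,  0.    ,  1.331 , -0.2234]), 'joint_velocities': array([ 0.0005, -0.0023, -0.001 ,  0.0007,  0.0007, -0.001 ]), 'joint_efforts': array([  0.0006, -40.2223, -25.2261,   0.0694,   0.0354,  -0.0001]), 'tcp_pos': array([0.2248, 0.4742, 0.2382]), 'orientation': array([[-0.9036,  0.4285, -0.0008],
       [ 0.4285,  0.9036, -0.001 ],
       [ 0.0003, -0.0013, -1.    ]]), 'force': array([ 0.1665, -0.7538, -0.8711]), 'moment': array([-0.0394, -0.013 , -0.027 ]), 'gripper_force': np.float64(0.0), 'gripper_width': np.float64(0.0883)}
scene {'fov_y': 52.092564179553136, 'cx': 253.36568926511768, 'cy': 196.46000723523966, 'extrinsics': array([[ 0.5325, -0.8463,  0.0136, -0.3963],
       [ 0.5559,  0.3618,  0.7484, -0.2688],
       [-0.6383, -0.391 ,  0.6631, -0.8152],
       [ 0.    ,  0.    ,  0.    ,  1.    ]])}
side {'fov_y': 46.09878975780501, 'cx': 258.3178781663962, 'cy': 190.84507392195465, 'extrinsics': array([[ 0.9245, -0.3812, -0.0078, -0.5285],
       [ 0.2409,  0.568 ,  0.787 , -0.0487],
       [-0.2956, -0.7294,  0.6169, -1.0181],
       [ 0.    ,  0.    ,  0.    ,  1.    ]])}
wrist {'fov_y': 60.37147262370781, 'cx': 254.46445540581186, 'cy': 196.61942643986688, 'mount': array([[-0.    ,  0.9631,  0.2693,  0.0684],
       [ 1.    , -0.    ,  0.0002,  0.0004],
       [ 0.0002,  0.2693, -0.9631, -0.1445],
       [ 0.    ,  0.    ,  0.    ,  1.    ]])}
```

View pics/scene0.png

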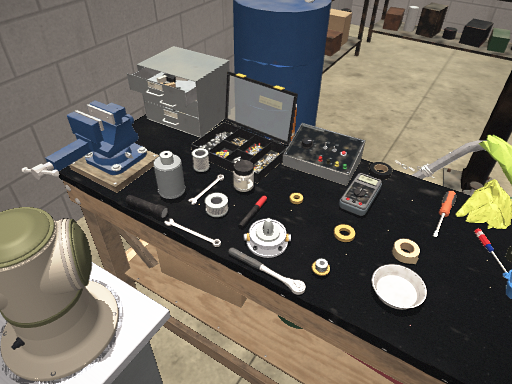

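View pics/side0.png

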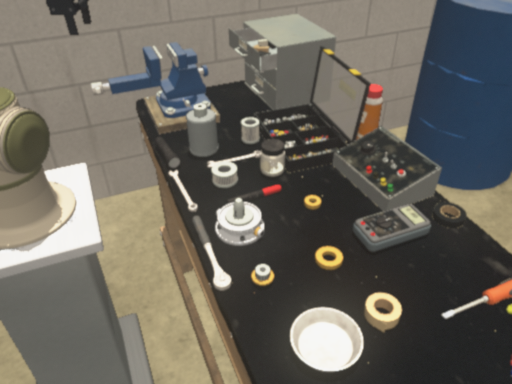

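The scene view shows the canister (~170,175), tall cartridge (~200,160), squat cartridge (~217,204), head (~268,238), small ring (296,198), large ring (344,233) and valve (321,267). The side view shows the same parts: canister (203,132), tall (250,130), squat (225,175), head (240,222), rings (313,201) and (329,258), valve (262,274). I'll enlarge both next.

```bash
python3 - <<'E'
import cv2
def crop(n,x0,y0,x1,y1,s,o):
    im=cv2.imread(f"pics/{n}.png")[y0:y1,x0:x1]
    im=cv2.resize(im,None,fx=s,fy=s,interpolation=cv2.INTER_CUBIC)
    for x in range((x0+9)//10*10,x1,10):
        cv2.line(im,((x-x0)*s,0),((x-x0)*s,4 if x%50 else 12),(0,255,0),1)
        if x%20==0: cv2.putText(im,str(x),((x-x0)*s,22),0,.35,(0,255,0),1)
    for y in range((y0+9)//10*10,y1,10):
        cv2.line(im,(0,(y-y0)*s),(4 if y%50 else 12,(y-y0)*s),(0,255,0),1)
        if y%20==0: cv2.putText(im,str(y),(14,(y-y0)*s+4),0,.35,(0,255,0),1)
    cv2.imwrite(f"pics/{o}.png",im)
crop("scene0",145,140,365,290,3,"sc1")
crop("scene0",145,140,365,290,3,"sc1")
crop("side0",180,90,350,295,3,"sd1")
E
```

```text
(no output)
```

View pics/sc1.png

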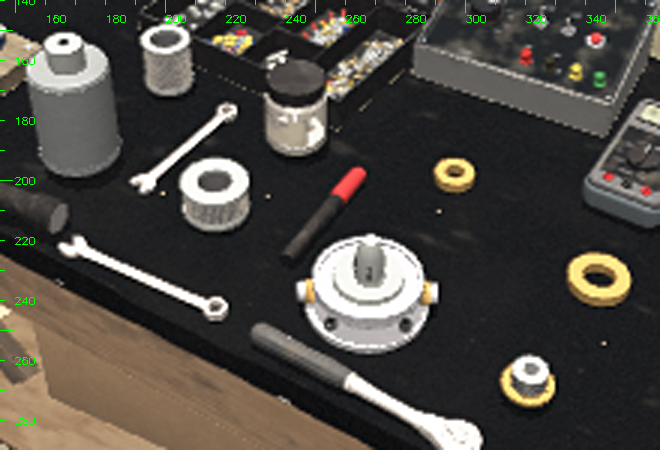

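View pics/sd1.png

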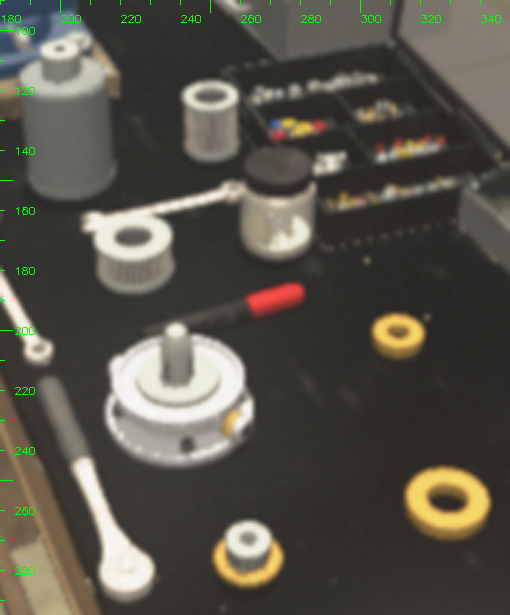

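```bash
cat > h.py <<'E'
import numpy as np, cv2
from rig import arm, vision
np.set_printoptions(precision=4,suppress=True)
def cam(n,s=None):
    p=vision.camera_params(n); f=192/np.tan(np.radians(p["fov_y"])/2)
    if n=="wrist":
        s=s or arm.state(); T=np.eye(4); T[:3,:3]=s["orientation"]; T[:3,3]=s["tcp_pos"]
        E=np.linalg.inv(T@np.array(p["mount"]))
    else: E=np.array(p["extrinsics"])
    return f,p["cx"],p["cy"],E
def ray(c,u,v,z):
    f,cx,cy,E=c; d=E[:3,:3].T@np.array([(u-cx)/f,-(v-cy)/f,-1]); o=-E[:3,:3].T@E[:3,3]
    return o+d*(z-o[2])/d[2]
def proj(c,P):
    f,cx,cy,E=c; q=np.atleast_2d(P)@E[:3,:3].T+E[:3,3]
    return np.c_[cx-f*q[:,0]/q[:,2], cy+f*q[:,1]/q[:,2]]
E
python3 - <<'E'
from h import *
pts=dict(can=((166.3,154.3),(200.3,105.7),.128),tall=((200.3,153.7),(250.3,121.3),.056),squat=((216.7,199.7),(224.3,168.7),.036),
tip=((268.3,220.3),(239,199),.08),ring=((344.7,232.3),(329,255.3),.012),valve=((322,262),(262.7,268),.031),small=((296.7,197.7),(312.7,200.3),.012))
a,b=cam("scene"),cam("side")
for k,(p,q,z) in pts.items():
    A,B=ray(a,*p,z),ray(b,*q,z); print(k,A,B,(A-B)*1000, np.hypot(*((A+B)/2)[:2]))
E
```

```text
can [0.453  0.0956 0.128 ] [0.4533 0.0958 0.128 ] [-0.3116 -0.2306  0.    ] 0.4631640047467679
tall [0.5826 0.0883 0.056 ] [0.5864 0.0915 0.056 ] [-3.7756 -3.1931  0.    ] 0.5913488818219444
squat [ 0.4594 -0.0616  0.036 ] [ 0.4571 -0.0643  0.036 ] [2.365  2.6955 0.    ] 0.46255931790326377
tip [ 0.4288 -0.2395  0.08  ] [ 0.4317 -0.2375  0.08  ] [-2.8539 -1.9223  0.    ] 0.4919265441843275
ring [ 0.5582 -0.3941  0.012 ] [ 0.5608 -0.3925  0.012 ] [-2.5487 -1.5907  0.    ] 0.6839052201790602
valve [ 0.4222 -0.3903  0.031 ] [ 0.4206 -0.3884  0.031 ] [ 1.6066 -1.8225  0.    ] 0.5737387334448847
small [ 0.6099 -0.2286  0.012 ] [ 0.6114 -0.228   0.012 ] [-1.555  -0.6208  0.    ] 0.6519268805914143
```

```bash
python3 - <<'E'
from h import *
a,b=cam("scene"),cam("side")
def tri(p,q):
    M=[];r=[]
    for c,(u,v) in ((a,p),(b,q)):
        f,cx,cy,E=c; d=E[:3,:3].T@np.array([(u-cx)/f,-(v-cy)/f,-1]); d/=np.linalg.norm(d); o=-E[:3,:3].T@E[:3,3]
        P=np.eye(3)-np.outer(d,d); M.append(P); r.append(P@o)
    return np.linalg.solve(sum(M),sum(r))
for k,p,q in [("vise jaw near",(100,107),(152,48)),("vise jaw far",(125,103),(192,45)),("vise screw end",(27,172),(98,88)),("jar top",(243,167),(271,146)),("lid left top",(230,74),(318,48)),("lid right top",(297,101),(367,86)),("case left corner",(192,148),(259,112)),("ratchet head",(297,285),(222,280)),("meter near",(344,208),(372,246)),("block corner",(90,190),(185,130))]:
    print(k,tri(p,q))
E
```

```text
vise jaw near [0.3786 0.2234 0.2539]
vise jaw far [0.486  0.258  0.2211]
vise screw end [0.228  0.3973 0.087 ]
jar top [ 0.5772 -0.0694  0.074 ]
lid left top [0.7983 0.124  0.2166]
lid right top [ 0.7956 -0.1152  0.2028]
case left corner [0.6403 0.1698 0.0242]
ratchet head [ 0.3475 -0.3662  0.0085]
meter near [ 0.7079 -0.3432 -0.056 ]
block corner [ 0.4978  0.5864 -0.2367]
```

>>> send_rows([
  {"slide": [0, 0, -3.5], "turn": -8.45},
  {"slide": [0, 0, -3.5], "turn": -8.45},
  {"slide": [0, 0, -3.0], "turn": -8.5},
  {"slide": [-1.67, -4.33, 0], "turn": 0},
  {"slide": [-1.67, -4.33, 0], "turn": 0},
  {"slide": [-1.67, -4.33, 0], "turn": 0},
  {"slide": [-1.67, -4.33, 0], "turn": 0},
  {"slide": [-1.67, -4.33, 0], "turn": 0},
], fingers=-1, grip_force=20)

```text
t: 0.95
tcp_pos: [0.3086, 0.2562, 0.3386]
orientation: [[-1.0, -0.001, 0.0], [-0.001, 1.0, -0.0], [-0.0, -0.0, -1.0]]
force: [1.5, 0.0, -0.2]
gripper_width: 0.0879
gripper_force: 0.0
```

>>> send_rows([
  {"slide": [-1.67, -4.33, 0], "turn": 0},
  {"slide": [-1.67, -4.33, 0], "turn": 0},
  {"slide": [-1.67, -4.33, 0], "turn": 0},
  {"slide": [-1.67, -4.33, 0], "turn": 0},
  {"slide": [-1.67, -4.33, 0], "turn": 0},
  {"slide": [-1.67, -4.33, 0], "turn": 0},
  {"slide": [-1.67, -4.33, 0], "turn": 0},
  {"slide": [-1.67, -4.33, 0], "turn": 0},
])

```text
t: 1.75
tcp_pos: [0.4426, -0.0904, 0.3386]
orientation: [[-1.0, -0.0, -0.0], [-0.0, 1.0, 0.0], [0.0, 0.0, -1.0]]
force: [0.5, 0.1, 0.3]
gripper_width: 0.0883
gripper_force: 0.0
```

>>> send_rows([
  {"slide": [-1.67, -4.33, 2], "turn": 0},
  {"slide": [-1.67, -4.33, 2], "turn": 0},
  {"slide": [-1.67, -4.33, 2], "turn": 0},
  {"slide": [-1.67, -4.33, 2], "turn": 0},
  {"slide": [-1.67, -4.2, 2], "turn": 0},
  {"slide": [-1.67, -4.2, 2], "turn": 0},
  {"slide": [-1.4, -4.0, 3], "turn": 0},
  {"slide": [0, 0, 4], "turn": 0},
])

```text
t: 2.55
tcp_pos: [0.5559, -0.3868, 0.1492]
orientation: [[-1.0, 0.003, 0.002], [0.003, 1.0, -0.003], [-0.002, -0.003, -1.0]]
force: [0.6, -0.4, -0.9]
gripper_width: 0.0885
gripper_force: 0.0
```

```bash
cat >> h.py <<'E'
def circ(x,y,z,r,n=60):
    t=np.linspace(0,2*np.pi,n); return np.c_[x+r*np.cos(t),y+r*np.sin(t),np.full(n,z)]
def look(name,out,circles,s=1.5):
    st=arm.state(); im=vision.capture(name); c=cam(name,st); cv2.imwrite(f"pics/{out}_raw.png",im)
    im=cv2.resize(im,None,fx=s,fy=s,interpolation=cv2.INTER_CUBIC)
    for k in circles:
        cv2.polylines(im,[np.int32(s*proj(c,circ(*k))+s/2)],True,(255,0,255),1)
    cv2.imwrite(f"pics/{out}.png",im); return c
E
python3 - <<'E'
from h import *
look("wrist","w1",[(.5595,-.3933,.012,.027),(.5595,-.3933,.012,.014)])
E
```

```text
(no output)
```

View pics/w1.png

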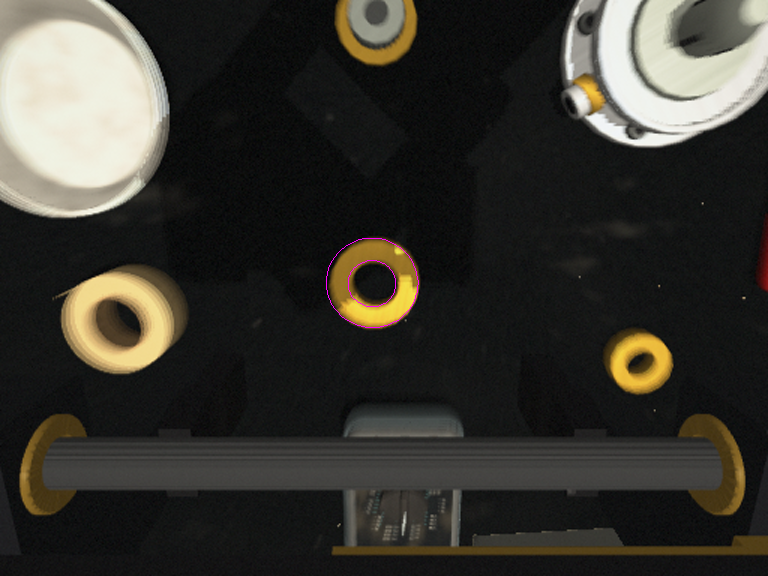

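The wrist view shows the large ring at about (375,283) px, within about 1 mm of the prediction. Now going down to it.

>>> send_rows([
  {"slide": [-0.2, -0.3, 4], "turn": 0},
  {"slide": [0, 0, 4], "turn": 0},
  {"slide": [0, 0, 3], "turn": 0},
  {"slide": [0, 0, 1], "turn": 0},
  {"slide": [0, 0, 0], "turn": 0},
  {"slide": [0, 0, 0], "turn": 0},
])

```text
t: 3.2
tcp_pos: [0.5582, -0.3857, 0.0329]
orientation: [[-1.0, -0.001, 0.002], [-0.001, 1.0, -0.002], [-0.002, -0.002, -1.0]]
force: [-0.3, -0.3, -0.5]
gripper_width: 0.0886
gripper_force: 0.0
```

>>> send_rows([
  {"slide": [-0.1, -0.6, 1.5], "turn": 0},
  {"slide": [0, 0, 0.9], "turn": 0},
  {"slide": [0, 0, 0.4], "turn": 0},
  {"slide": [0, 0, 0], "turn": 0},
  {"slide": [0, 0, 0], "turn": 0},
])

```text
t: 3.7
tcp_pos: [0.5586, -0.3913, 0.0028]
orientation: [[-1.0, -0.001, 0.0], [-0.001, 1.0, -0.0], [-0.0, -0.0, -1.0]]
force: [0.6, -0.5, -0.6]
gripper_width: 0.0882
gripper_force: 0.0
```

>>> send_rows([
  {"slide": [0, 0, 0], "turn": 0},
  {"slide": [0, 0, 0], "turn": 0},
  {"slide": [0, 0, 0], "turn": 0},
  {"slide": [0, 0, 0], "turn": 0},
  {"slide": [0, 0, 0], "turn": 0},
  {"slide": [0, 0, 0], "turn": 0},
  {"slide": [0, 0, 0], "turn": 0},
  {"slide": [0, 0, 0], "turn": 0},
], fingers=1, grip_force=25)

```text
t: 4.5
tcp_pos: [0.5585, -0.3913, 0.0028]
orientation: [[-1.0, -0.0, 0.0], [-0.0, 1.0, -0.0], [-0.0, -0.0, -1.0]]
force: [-0.5, -0.5, 1.1]
gripper_width: 0.0531
gripper_force: 25.0
```

>>> send_rows([
  {"slide": [0, 0, -2], "turn": 0},
  {"slide": [0, 0, -4.5], "turn": 0},
  {"slide": [0, 0, -4.5], "turn": 0},
  {"slide": [3, 2, -3], "turn": 0},
  {"slide": [3.5, 2.5, -2], "turn": 0},
  {"slide": [3.5, 2.5, 0], "turn": 0},
  {"slide": [0, 0, 0], "turn": 0},
  {"slide": [0, 0, 0], "turn": 0},
])

```text
t: 5.3
tcp_pos: [0.4582, -0.3211, 0.163]
orientation: [[-1.0, -0.0, 0.0], [-0.0, 1.0, -0.0], [-0.0, -0.0, -1.0]]
force: [-0.1, -1.0, -2.0]
gripper_width: 0.053
gripper_force: 25.0
```

```bash
python3 - <<'E'
from h import *
h=(.4303,-.2385)
look("wrist","w2",[(*h,.038,.046),(*h,.04,.029),(*h,.08,.006),(*h,.002,.052)])
s=arm.state(); print(s["tcp_pos"],s["gripper_width"],s["force"])
E
```

```text
[ 0.4589 -0.3217  0.163 ] 0.05286452054181236 [-0.0491  0.176  -1.6493]
```

View pics/w2.png

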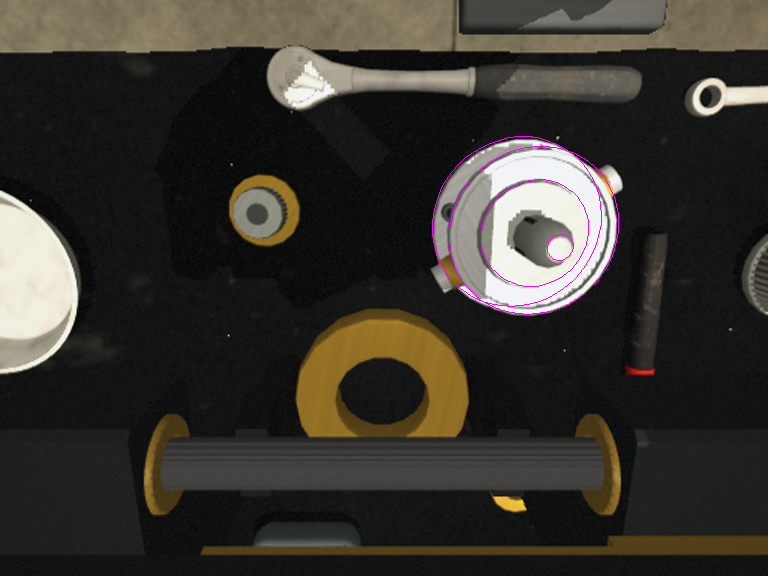

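The head is at (525,228) px in this view, with the standpipe tip near (560,248), and both fit the overlay closely. The valve is at (258,213). I'll zoom in to refine.

```bash
python3 - <<'E'
from h import *
s=arm.state(); c=cam("wrist",s); im=cv2.imread("pics/w2_raw.png"); h=(.4303,-.2385)
def z(x0,y0,w,hh,k,cs):
    q=cv2.resize(im[y0:y0+hh,x0:x0+w],None,fx=k,fy=k,interpolation=cv2.INTER_CUBIC)
    for a in cs: cv2.polylines(q,[np.int32(k*(proj(c,circ(*a))-[x0,y0]+.5))],True,(255,0,255),1)
    return q
A=z(282,85,140,130,4,[(*h,.038,.046),(*h,.04,.029),(*h,.08,.006)])
v=(.4214,-.3893)
B=z(150,110,52,60,4,[(*v,.031,.014),(*v,.015,.021)])
t=s["tcp_pos"]; C=z(190,200,130,90,1.6,[(t[0],t[1],t[2]+.0092,.027),(t[0],t[1],t[2]+.0092,.014)])
o=np.zeros((520,780,3),np.uint8); o[:A.shape[0],:A.shape[1]]=A; o[:B.shape[0],570:570+B.shape[1]]=B; o[300:300+C.shape[0],570:570+C.shape[1]]=C
cv2.imwrite("pics/w2z.png",o)
E
```

```text
(no output)
```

View pics/w2z.png

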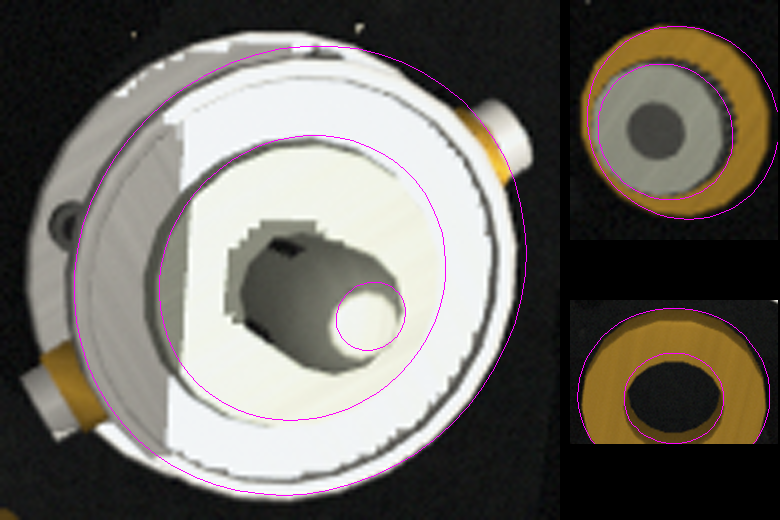

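>>> send_rows([
  {"slide": [1.4, 4, 0], "turn": 0},
  {"slide": [1.4, 4, 2], "turn": 0},
  {"slide": [0, 0.2, 3], "turn": 0},
  {"slide": [0, 0, 1], "turn": 0},
  {"slide": [0, 0, 0], "turn": 0},
  {"slide": [0, 0, 0], "turn": 0},
  {"slide": [0, 0, 0], "turn": 0},
])

```text
t: 6.05
tcp_pos: [0.4311, -0.2404, 0.1036]
orientation: [[-1.0, 0.0, 0.002], [0.0, 1.0, -0.001], [-0.002, -0.001, -1.0]]
force: [0.0, 0.3, -1.7]
gripper_width: 0.0529
gripper_force: 25.0
```

```bash
python3 - <<'E'
from h import *
s=arm.state(); print(s["tcp_pos"],s["gripper_width"],s["force"])
h=(.4313,-.2395);t=s["tcp_pos"]
look("wrist","w3",[(*h,.038,.046),(*h,.08,.006),(t[0]+.0015,t[1],t[2]+.0092,.027)])
E
```

```text
[ 0.4311 -0.2404  0.1036] 0.05285247374194017 [ 0.0473  0.2949 -1.691 ]
```

View pics/w3.png

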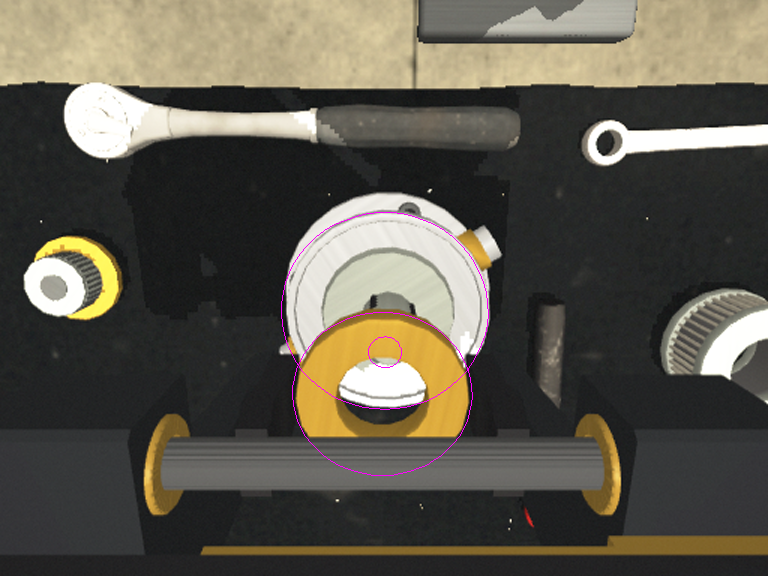

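The ring hangs over the standpipe, with its bore at (383,395) px. The tip is hidden under the ring. I'll measure the X profile numerically.

```bash
python3 - <<'E'
from h import *
s=arm.state(); c=cam("wrist",s); im=cv2.imread("pics/w3_raw.png").astype(int); t=s["tcp_pos"]; print(t)
for r in range(200,296,2): print(r,im[r,252:260].mean(0).round().astype(int).tolist(), end=' | ' if (r//2)%3 else '\n')
print()
for dx in (0,.001,.003):
  for zt,l in ((t[2]+.0092,"top"),(t[2]-.0028,"bot")):
    for r in (.027,.014):
        print(dx,l,r,proj(c,[[t[0]+dx-r,t[1],zt],[t[0]+dx+r,t[1],zt]])[:,1])
E
```

```text
[ 0.431  -0.2402  0.1035]
200 [120, 133, 132] | 202 [123, 136, 134] | 204 [125, 138, 137]
206 [57, 105, 130] | 208 [41, 104, 135] | 210 [42, 109, 141]
212 [46, 121, 158] | 214 [69, 190, 236] | 216 [68, 185, 232]
218 [66, 181, 230] | 220 [65, 179, 229] | 222 [66, 179, 228]
224 [65, 179, 228] | 226 [63, 178, 227] | 228 [63, 178, 227]
230 [65, 177, 226] | 232 [65, 177, 226] | 234 [64, 175, 225]
236 [63, 173, 223] | 238 [124, 188, 216] | 240 [188, 210, 207]
242 [199, 216, 215] | 244 [254, 255, 255] | 246 [254, 255, 255]
248 [254, 255, 255] | 250 [255, 255, 255] | 252 [255, 255, 255]
254 [255, 255, 255] | 256 [255, 255, 255] | 258 [255, 255, 255]
260 [255, 255, 255] | 262 [255, 255, 255] | 264 [190, 199, 200]
266 [242, 244, 243] | 268 [255, 255, 255] | 270 [246, 249, 250]
272 [39, 38, 36] | 274 [40, 41, 38] | 276 [43, 45, 44]
278 [46, 48, 48] | 280 [38, 40, 39] | 282 [36, 47, 51]
284 [40, 101, 130] | 286 [41, 104, 134] | 288 [42, 106, 136]
290 [41, 107, 139] | 292 [60, 64, 65] | 294 [68, 70, 69]

0 top 0.027 [204.4924 313.7654]
0 top 0.014 [232.8128 289.3728]
0 bot 0.027 [196.8903 299.2911]
0 bot 0.014 [223.2902 276.3063]
0.001 top 0.027 [206.7208 315.5963]
0.001 top 0.014 [234.9345 291.289 ]
0.001 bot 0.027 [198.9641 301.0193]
0.001 bot 0.014 [225.2719 278.1093]
0.003 top 0.027 [211.1522 319.239 ]
0.003 top 0.014 [239.1541 295.1012]
0.003 bot 0.027 [203.0898 304.4589]
0.003 bot 0.014 [229.2148 281.6975]
```

```bash
python3 - <<'E'
from h import *
s=arm.state(); c=cam("wrist",s); im=cv2.imread("pics/w3_raw.png").astype(int); t=s["tcp_pos"]
x,y=.4313,-.239
for n,r,z in (("foot",.052,0.01),("foot0",.052,0.0),("rimout",.046,.038),("rimin",.042,.038),("flange",.042,.034),("seat",.029,.04),("pipe base",.012,.04),("shoulder",.012,.066),("tip",.006,.08)):
    P=proj(c,[[x-r,y,z],[x+r,y,z],[x+.001-r,y,z]]); print(n,P[:2,1],"u",P[0,0],"px/mm",P[2,1]-P[0,1])
for r in range(124,206,2): print(r,im[r,255:261].mean(0).round().astype(int)[1], end=' ')
print()
for r in range(238,276): print(r,im[r,252:260].mean(0).round().astype(int)[1], end=' ')
print()
for r in (150,160,170,180,190,197): print(r,[(u,im[r,u,1]) for u in range(184,334,1) if abs(im[r,u,1]-im[r,u-1,1])>18])
E
```

```text
foot [128.5319 262.1154] u 256.3567294141897 px/mm 1.4374995032247853
foot0 [127.5554 256.501 ] u 256.30150851943176 px/mm 1.381750679639893
rimout [141.4104 272.6902] u 256.52264967700245 px/mm 1.5954146805907499
rimin [147.7673 267.5679] u 256.51207426699125 px/mm 1.5789739605489785
flange [146.9743 264.8958] u 256.4840692078899 px/mm 1.5514957653741135
seat [168.5662 251.8321] u 256.4922923402886 px/mm 1.540434086778788
pipe base [194.2277 228.6458] u 256.44928554960654 px/mm 1.4754363070632053
shoulder [206.1007 244.5005] u 256.6447495689761 px/mm 1.6521762342669035
tip [224.3996 244.8668] u 256.75203128897186 px/mm 1.7339717212215646
124 26 126 26 128 106 130 227 132 235 134 237 136 237 138 234 140 153 142 224 144 241 146 226 148 232 150 234 152 232 154 232 156 233 158 235 160 236 162 236 164 229 166 145 168 159 170 216 172 218 174 217 176 215 178 212 180 212 182 212 184 214 186 213 188 214 190 215 192 214 194 184 196 127 198 130 200 133 202 136 204 138 
238 188 239 210 240 210 241 199 242 216 243 244 244 255 245 255 246 255 247 255 248 255 249 255 250 255 251 255 252 255 253 25
[... 1863 characters left out ...]
297, np.int64(136)), (299, np.int64(192)), (300, np.int64(229)), (318, np.int64(158)), (319, np.int64(221)), (324, np.int64(191)), (325, np.int64(224)), (326, np.int64(77)), (327, np.int64(27))]
197 [(190, np.int64(63)), (191, np.int64(200)), (192, np.int64(219)), (197, np.int64(162)), (198, np.int64(204)), (199, np.int64(229)), (215, np.int64(206)), (216, np.int64(130)), (217, np.int64(155)), (218, np.int64(210)), (247, np.int64(132)), (248, np.int64(52)), (251, np.int64(89)), (252, np.int64(128)), (268, np.int64(158)), (269, np.int64(209)), (300, np.int64(137)), (302, np.int64(223)), (319, np.int64(198)), (320, np.int64(163)), (321, np.int64(220)), (326, np.int64(48)), (327, np.int64(26))]
```

>>> send_rows([
  {"slide": [0.2, 0.17, 0], "turn": 0},
  {"slide": [0, 0, 1.5], "turn": 0},
  {"slide": [0, 0, 1], "turn": 0},
  {"slide": [0, 0, 0.5], "turn": 0},
  {"slide": [0, 0, 0.3], "turn": 0},
  {"slide": [0, 0, 0.2], "turn": 0},
  {"slide": [0, 0, 0], "turn": 0},
])

```text
t: 6.8
tcp_pos: [0.4285, -0.2377, 0.0677]
orientation: [[-1.0, -0.001, 0.0], [-0.001, 1.0, -0.0], [-0.0, -0.0, -1.0]]
force: [-0.2, -0.0, -1.0]
gripper_width: 0.0531
gripper_force: 25.0
```

>>> send_rows([
  {"slide": [0, 0, 0.3], "turn": 0},
  {"slide": [0, 0, 0.3], "turn": 0},
  {"slide": [0, 0, 0.3], "turn": 0},
  {"slide": [0, 0, 0.3], "turn": 0},
  {"slide": [0, 0, 0], "turn": 0},
])

```text
t: 7.3
tcp_pos: [0.4282, -0.2375, 0.0552]
orientation: [[-1.0, -0.001, -0.001], [-0.001, 1.0, 0.001], [0.001, 0.001, -1.0]]
force: [0.4, -1.0, -1.2]
gripper_width: 0.0527
gripper_force: 25.0
```

>>> send_rows([
  {"slide": [0, 0, 0.4], "turn": 0},
  {"slide": [0, 0, 0.4], "turn": 0},
  {"slide": [0, 0, 0.3], "turn": 0},
  {"slide": [0, 0, 0.1], "turn": 0},
  {"slide": [0, 0, 0], "turn": 0},
])

```text
t: 7.8
tcp_pos: [0.4284, -0.2376, 0.0435]
orientation: [[-1.0, -0.001, -0.0], [-0.001, 1.0, 0.0], [0.0, 0.0, -1.0]]
force: [0.4, 0.1, -2.2]
gripper_width: 0.0529
gripper_force: 25.0
```

>>> send_rows([
  {"slide": [0, 0, 0.1], "turn": 0},
  {"slide": [0, 0, 0.05], "turn": 0},
  {"slide": [0, 0, 0], "turn": 0},
])

```text
t: 8.1
tcp_pos: [0.4285, -0.2377, 0.0427]
orientation: [[-1.0, -0.001, 0.0], [-0.001, 1.0, -0.0], [-0.0, -0.0, -1.0]]
force: [-1.9, 2.1, 4.7]
gripper_width: 0.0529
gripper_force: 25.0
```

>>> send_rows([
  {"slide": [0, 0, 0], "turn": 0},
  {"slide": [0, 0, 0], "turn": 0},
  {"slide": [0, 0, 0], "turn": 0},
  {"slide": [0, 0, -0.5], "turn": 0},
  {"slide": [0, 0, -1.5], "turn": 0},
  {"slide": [0, 0, -4], "turn": 0},
  {"slide": [0, 0, -5], "turn": 0},
  {"slide": [0, 0, 0], "turn": 0},
], fingers=-1)

```text
t: 8.9
tcp_pos: [0.4304, -0.2393, 0.158]
orientation: [[-1.0, -0.001, 0.008], [-0.001, 1.0, -0.007], [-0.008, -0.007, -1.0]]
force: [0.4, -0.1, -1.3]
gripper_width: 0.0878
gripper_force: 0.0
```

```bash
python3 - <<'E'
from h import *
s=arm.state(); print(s["tcp_pos"],s["gripper_width"],s["force"],s["q"])
h=(.4306,-.238)
look("wrist","w4",[(*h,.038,.046),(*h,.052,.027),(*h,.08,.006)])
E
```

```text
[ 0.4304 -0.2393  0.158 ] 0.08782993188031696 [ 0.4019 -0.1363 -1.2708] [-0.7458  0.3186  1.7146 -0.      1.0975 -2.3174]
```

View pics/w4.png

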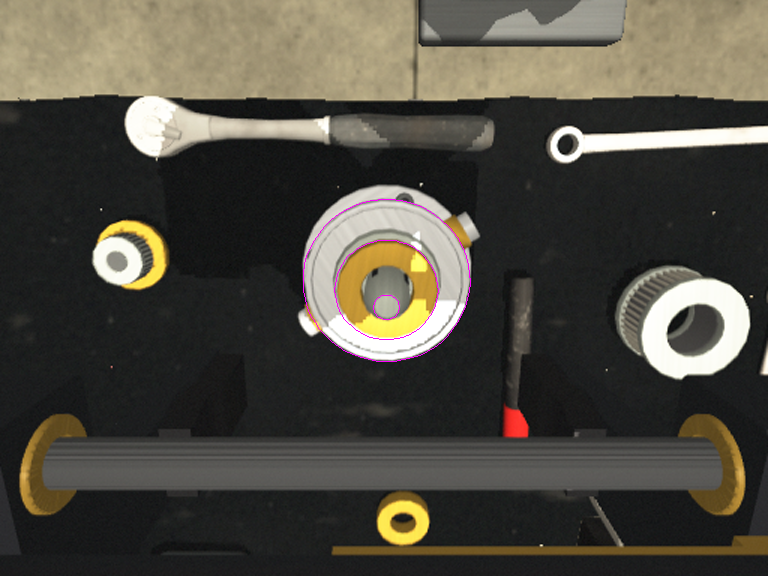

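The ring is on its seat, and the overlays for rim, ring and tip all match. Next the tall cartridge.

>>> send_rows([
  {"slide": [-1.9, 4.1, 0], "turn": 0},
  {"slide": [-1.9, 4.1, 0], "turn": 0},
  {"slide": [-1.9, 4.1, 0], "turn": 0},
  {"slide": [-1.9, 4.1, 0], "turn": 0},
  {"slide": [-1.9, 4.1, 0], "turn": 0},
  {"slide": [-1.9, 4.1, 0], "turn": 0},
  {"slide": [-1.9, 4.1, 0], "turn": 0},
  {"slide": [-1.9, 4.1, 0], "turn": 0},
])

```text
t: 9.75
tcp_pos: [0.5802, 0.0924, 0.1508]
orientation: [[-1.0, -0.001, -0.002], [-0.001, 1.0, 0.0], [0.002, 0.0, -1.0]]
force: [0.3, -0.9, -0.2]
gripper_width: 0.0879
gripper_force: 0.0
```

>>> send_rows([
  {"slide": [0, 0, 0], "turn": 0},
  {"slide": [0, 0, 0], "turn": 0},
])

```text
t: 9.95
tcp_pos: [0.5797, 0.0909, 0.1507]
orientation: [[-1.0, -0.002, -0.002], [-0.002, 1.0, -0.0], [0.002, -0.0, -1.0]]
force: [-0.1, -0.1, 0.1]
gripper_width: 0.0881
gripper_force: 0.0
```

```bash
python3 - <<'E'
from h import *
s=arm.state(); print(s["tcp_pos"],s["gripper_width"],s["force"],s["q"])
h=(.5845,.09); k=(.4532,.0957)
look("wrist","w5",[(*h,.056,.025),(*h,.056,.016),(*k,.128,.017)])
E
```

```text
[0.5797 0.0909 0.1507] 0.08810297672282186 [-0.0894 -0.0749  0.1414] [-0.0438  0.5259  1.4211 -0.0003  1.197  -1.6166]
```

View pics/w5.png

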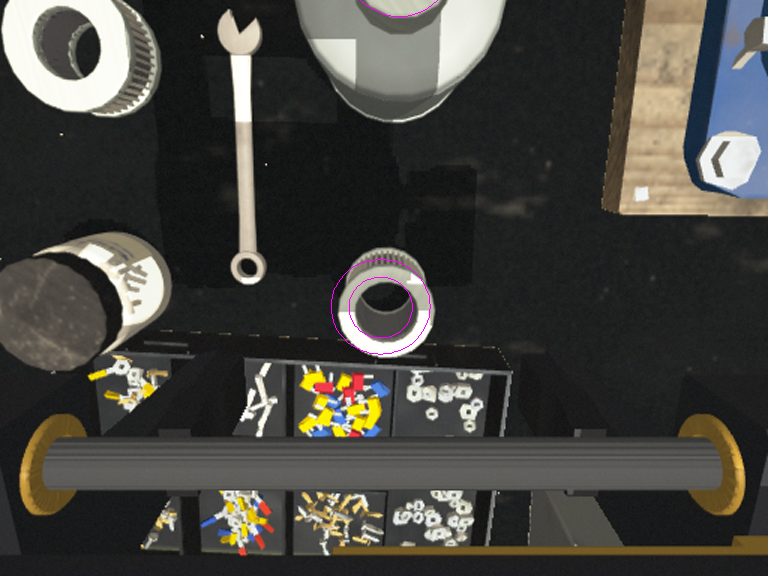

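The tall cartridge's bore is at (386,308) px, so its position is about (0.5855, 0.092). The jar and parts case are clear of the fingers. Descending.

>>> send_rows([
  {"slide": [-0.6, 0.13, 2], "turn": 0},
  {"slide": [0, 0, 4], "turn": 0},
  {"slide": [0, 0, 3.5], "turn": 0},
  {"slide": [0, 0, 2], "turn": 0},
  {"slide": [0, 0, 0.8], "turn": 0},
  {"slide": [0, 0, 0], "turn": 0},
  {"slide": [0, 0, 0], "turn": 0},
  {"slide": [0, 0, 0], "turn": 0},
])

```text
t: 10.8
tcp_pos: [0.5869, 0.0915, 0.0305]
orientation: [[-1.0, -0.0, 0.002], [-0.0, 1.0, -0.0], [-0.002, -0.0, -1.0]]
force: [-0.2, 0.0, -0.5]
gripper_width: 0.0882
gripper_force: 0.0
```

>>> send_rows([
  {"slide": [0.1, 0.05, 0.2], "turn": 0},
  {"slide": [0, 0, 0], "turn": 0},
  {"slide": [0, 0, 0], "turn": 0},
  {"slide": [0, 0, 0], "turn": 0},
  {"slide": [0, 0, 0], "turn": 0},
  {"slide": [0, 0, 0], "turn": 0},
  {"slide": [0, 0, 0], "turn": 0},
  {"slide": [0, 0, 0], "turn": 0},
], fingers=1, grip_force=20)

```text
t: 11.6
tcp_pos: [0.5853, 0.0923, 0.0273]
orientation: [[-1.0, -0.001, 0.0], [-0.001, 1.0, 0.0], [-0.0, 0.0, -1.0]]
force: [-1.3, 1.2, 2.1]
gripper_width: 0.0469
gripper_force: 19.6
```

>>> send_rows([
  {"slide": [0, 0, -1], "turn": 0},
  {"slide": [0, 0, -3.5], "turn": 0},
  {"slide": [0, 0, -4.5], "turn": 0},
  {"slide": [0, 0, -4.3], "turn": 0},
  {"slide": [1.0, -2.2, 0], "turn": 0},
  {"slide": [1.8, -3.8, 0], "turn": 0},
  {"slide": [1.8, -3.8, 0], "turn": 0},
  {"slide": [1.8, -3.8, 0], "turn": 0},
])

```text
t: 12.4
tcp_pos: [0.5203, -0.0449, 0.1607]
orientation: [[-1.0, -0.001, 0.0], [-0.001, 1.0, -0.0], [-0.0, -0.0, -1.0]]
force: [0.6, -0.7, -1.2]
gripper_width: 0.0468
gripper_force: 19.7
```

>>> send_rows([
  {"slide": [1.8, -3.8, 0], "turn": 0},
  {"slide": [1.8, -3.8, 0], "turn": 0},
  {"slide": [1.8, -3.8, 0], "turn": 0},
  {"slide": [1.8, -3.8, 0], "turn": 0},
  {"slide": [1.5, -3.2, 0], "turn": 0},
  {"slide": [0, 0, 0], "turn": 0},
  {"slide": [0, 0, 0], "turn": 0},
  {"slide": [0, 0, 0], "turn": 0},
])

```text
t: 13.2
tcp_pos: [0.4346, -0.2271, 0.1604]
orientation: [[-1.0, -0.001, 0.0], [-0.001, 1.0, 0.0], [-0.0, 0.0, -1.0]]
force: [0.0, -0.2, -1.0]
gripper_width: 0.047
gripper_force: 19.7
```

>>> send_rows([
  {"slide": [0.46, -1.08, 0], "turn": 0},
  {"slide": [0, 0, 1.5], "turn": 0},
  {"slide": [0, 0, 1.5], "turn": 0},
  {"slide": [0, 0, 0.5], "turn": 0},
  {"slide": [0, 0, 0], "turn": 0},
  {"slide": [0, 0, 0], "turn": 0},
])

```text
t: 13.8
tcp_pos: [0.4301, -0.2388, 0.1257]
orientation: [[-1.0, -0.001, 0.001], [-0.001, 1.0, -0.001], [-0.001, -0.001, -1.0]]
force: [0.1, 0.3, -1.5]
gripper_width: 0.0468
gripper_force: 19.7
```

>>> send_rows([
  {"slide": [0, 0.08, 0.5], "turn": 0},
  {"slide": [0, 0, 0.8], "turn": 0},
  {"slide": [0, 0, 0.8], "turn": 0},
  {"slide": [0, 0, 0.6], "turn": 0},
  {"slide": [0, 0, 0.4], "turn": 0},
  {"slide": [0, 0, 0], "turn": 0},
])

```text
t: 14.4
tcp_pos: [0.4296, -0.2376, 0.0935]
orientation: [[-1.0, -0.0, -0.001], [-0.0, 1.0, 0.001], [0.001, 0.001, -1.0]]
force: [0.7, -0.4, -0.6]
gripper_width: 0.0466
gripper_force: 19.7
```

>>> send_rows([
  {"slide": [0, 0, 0.4], "turn": 0},
  {"slide": [0, 0, 0.4], "turn": 0},
  {"slide": [0, 0, 0.2], "turn": 0},
  {"slide": [0, 0, 0], "turn": 0},
])

```text
t: 14.8
tcp_pos: [0.4297, -0.2377, 0.0839]
orientation: [[-1.0, -0.001, -0.0], [-0.001, 1.0, 0.0], [0.0, 0.0, -1.0]]
force: [0.4, 0.0, -0.9]
gripper_width: 0.0466
gripper_force: 19.7
```

>>> send_rows([
  {"slide": [0, 0, 0.2], "turn": 0},
  {"slide": [0, 0, 0.1], "turn": 0},
  {"slide": [0, 0, 0.1], "turn": 0},
  {"slide": [0, 0, 0.05], "turn": 0},
  {"slide": [0, 0, 0], "turn": 0},
])

```text
t: 15.3
tcp_pos: [0.4298, -0.2378, 0.0797]
orientation: [[-1.0, -0.001, -0.0], [-0.001, 1.0, -0.0], [0.0, -0.0, -1.0]]
force: [-0.1, -0.1, -1.4]
gripper_width: 0.0469
gripper_force: 19.7
```

>>> send_rows([
  {"slide": [0, 0, 0.07], "turn": 0},
  {"slide": [0, 0, 0.05], "turn": 0},
  {"slide": [0, 0, 0], "turn": 0},
])

```text
t: 15.6
tcp_pos: [0.4301, -0.2379, 0.0791]
orientation: [[-1.0, -0.001, 0.001], [-0.001, 1.0, -0.0], [-0.001, -0.0, -1.0]]
force: [-1.5, 3.2, 5.8]
gripper_width: 0.0464
gripper_force: 19.3
```

>>> send_rows([
  {"slide": [0, 0, 0], "turn": 0},
  {"slide": [0, 0, 0], "turn": 0},
  {"slide": [0, 0, 0], "turn": 0},
  {"slide": [0, 0, 0], "turn": 0},
  {"slide": [0, 0, -1], "turn": 0},
  {"slide": [0, 0, -3.5], "turn": 0},
  {"slide": [0, 0, -4.5], "turn": 0},
  {"slide": [0, -3, -1], "turn": 0},
], fingers=-1)

```text
t: 16.4
tcp_pos: [0.4312, -0.2672, 0.1838]
orientation: [[-1.0, -0.003, 0.005], [-0.003, 1.0, -0.005], [-0.005, -0.005, -1.0]]
force: [0.3, -0.0, 0.2]
gripper_width: 0.0882
gripper_force: 0.0
```

>>> send_rows([
  {"slide": [0.2, -4.5, 0], "turn": 0},
  {"slide": [0.3, -4.5, 0], "turn": 0},
  {"slide": [0.2, -1.5, 0], "turn": 0},
  {"slide": [0, 0, 0], "turn": 0},
  {"slide": [0, 0, 0], "turn": 0},
  {"slide": [0, 0, 0], "turn": 0},
])

```text
t: 17.0
tcp_pos: [0.4232, -0.3713, 0.1788]
orientation: [[-1.0, -0.002, -0.0], [-0.002, 1.0, 0.0], [0.0, 0.0, -1.0]]
force: [-0.3, 0.4, -0.6]
gripper_width: 0.0882
gripper_force: 0.0
```

```bash
python3 - <<'E'
from h import *
s=arm.state(); print(s["tcp_pos"],s["gripper_width"],s["force"],s["q"])
h=(.4306,-.238); v=(.4213,-.391)
look("wrist","w6",[(*h,.108,.025),(*h,.108,.016),(*v,.031,.014),(*v,.015,.021)])
E
```

```text
[ 0.4232 -0.3713  0.1788] 0.08819835935528528 [-0.3165  0.4072 -0.6351] [-0.9283  0.447   1.4668  0.0002  1.228  -2.5011]
```

View pics/w6.png

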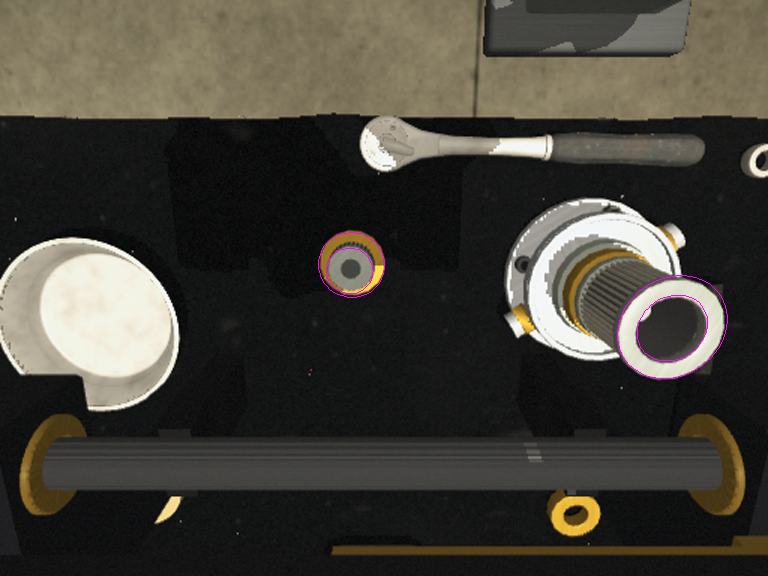

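The cartridge stands in place, with its bore at (671,330) px on the overlay. The valve is at (352,264) px, which gives (0.4213, -0.3905). Now to the valve with the fingers partly closed.

>>> send_rows([
  {"slide": [0.2, -1.9, 2], "turn": 0},
  {"slide": [0, 0, 4], "turn": 0},
  {"slide": [0, 0, 4], "turn": 0},
  {"slide": [0, 0, 2], "turn": 0},
  {"slide": [0, 0, 0.5], "turn": 0},
  {"slide": [0, 0, 0], "turn": 0},
  {"slide": [0, 0, 0], "turn": 0},
], fingers=-0.1)

```text
t: 17.75
tcp_pos: [0.4215, -0.3921, 0.055]
orientation: [[-1.0, -0.001, 0.001], [-0.001, 1.0, -0.002], [-0.001, -0.002, -1.0]]
force: [0.9, -0.0, 1.2]
gripper_width: 0.0484
gripper_force: 0.0
```

>>> send_rows([
  {"slide": [0, 0.1, 2], "turn": 0},
  {"slide": [0, 0, 1.3], "turn": 0},
  {"slide": [0, 0, 0.4], "turn": 0},
  {"slide": [0, 0, 0], "turn": 0},
  {"slide": [0, 0, 0], "turn": 0},
])

```text
t: 18.25
tcp_pos: [0.4212, -0.3912, 0.0172]
orientation: [[-1.0, -0.001, 0.001], [-0.001, 1.0, -0.001], [-0.001, -0.001, -1.0]]
force: [-0.1, 0.1, 0.2]
gripper_width: 0.0484
gripper_force: 0.0
```

>>> send_rows([
  {"slide": [0, 0, 0], "turn": 0},
  {"slide": [0, 0, 0], "turn": 0},
  {"slide": [0, 0, 0], "turn": 0},
  {"slide": [0, 0, 0], "turn": 0},
  {"slide": [0, 0, 0], "turn": 0},
  {"slide": [0, 0, 0], "turn": 0},
  {"slide": [0, 0, 0], "turn": 0},
], fingers=1, grip_force=20)

```text
t: 18.95
tcp_pos: [0.421, -0.3909, 0.0168]
orientation: [[-1.0, -0.001, 0.0], [-0.001, 1.0, -0.0], [-0.0, -0.0, -1.0]]
force: [-0.8, 2.0, 4.7]
gripper_width: 0.0273
gripper_force: 20.0
```

>>> send_rows([
  {"slide": [0, 0, -1], "turn": 0},
  {"slide": [0, 0, -4], "turn": 0},
  {"slide": [0, 0, -5], "turn": 0},
  {"slide": [0, 0, -3.5], "turn": 0},
  {"slide": [-0.2, 3, 0], "turn": 0},
  {"slide": [-0.2, 4, 0], "turn": 0},
  {"slide": [-0.2, 4, 0], "turn": 0},
  {"slide": [-0.2, 3, 0], "turn": 0},
])

```text
t: 19.75
tcp_pos: [0.4284, -0.2486, 0.1518]
orientation: [[-1.0, -0.001, -0.0], [-0.001, 1.0, 0.0], [0.0, 0.0, -1.0]]
force: [0.6, 0.5, -1.9]
gripper_width: 0.0273
gripper_force: 20.0
```

>>> send_rows([
  {"slide": [-0.1, 1.3, 0], "turn": 0},
  {"slide": [0, 0, 0], "turn": 0},
  {"slide": [0, 0, 0], "turn": 0},
  {"slide": [0, 0, 0], "turn": 0},
])

```text
t: 20.15
tcp_pos: [0.4298, -0.2391, 0.1514]
orientation: [[-1.0, 0.001, 0.0], [0.001, 1.0, -0.0], [-0.0, -0.0, -1.0]]
force: [-0.2, 0.5, -0.7]
gripper_width: 0.0273
gripper_force: 20.0
```

>>> send_rows([
  {"slide": [0, 0.08, 1], "turn": 0},
  {"slide": [0, 0, 1], "turn": 0},
  {"slide": [0, 0, 0.6], "turn": 0},
  {"slide": [0, 0, 0.3], "turn": 0},
  {"slide": [0, 0, 0.3], "turn": 0},
  {"slide": [0, 0, 0], "turn": 0},
])

```text
t: 20.75
tcp_pos: [0.4298, -0.237, 0.1192]
orientation: [[-1.0, -0.001, -0.0], [-0.001, 1.0, 0.0], [0.0, 0.0, -1.0]]
force: [0.3, 0.2, -1.3]
gripper_width: 0.0271
gripper_force: 20.0
```

>>> send_rows([
  {"slide": [0, -0.05, 0.2], "turn": 0},
  {"slide": [0, 0, 0.1], "turn": 0},
  {"slide": [0, 0, 0.1], "turn": 0},
  {"slide": [0, 0, 0.05], "turn": 0},
  {"slide": [0, 0, 0], "turn": 0},
])

```text
t: 21.25
tcp_pos: [0.4298, -0.2375, 0.115]
orientation: [[-1.0, -0.0, 0.0], [-0.0, 1.0, -0.0], [-0.0, -0.0, -1.0]]
force: [0.2, 0.2, -1.8]
gripper_width: 0.0274
gripper_force: 20.0
```

>>> send_rows([
  {"slide": [0, 0, 0.06], "turn": 0},
  {"slide": [0, 0, 0.05], "turn": 0},
  {"slide": [0, 0, 0], "turn": 0},
])

```text
t: 21.55
tcp_pos: [0.4302, -0.2376, 0.1147]
orientation: [[-1.0, -0.001, 0.001], [-0.001, 1.0, -0.001], [-0.001, -0.001, -1.0]]
force: [0.4, 2.7, 7.0]
gripper_width: 0.0271
gripper_force: 20.0
```

>>> send_rows([
  {"slide": [0, 0, 0], "turn": 0},
  {"slide": [0, 0, 0], "turn": 0},
  {"slide": [0, 0, 0], "turn": 0},
  {"slide": [0, 0, 0], "turn": 0},
  {"slide": [0, 0, -1], "turn": 0},
  {"slide": [0, 0, -3], "turn": 0},
  {"slide": [0, 0, -4], "turn": 0},
  {"slide": [0, 0, -2.5], "turn": 0},
], fingers=-0.1)

```text
t: 22.35
tcp_pos: [0.4301, -0.2378, 0.2222]
orientation: [[-1.0, -0.001, 0.002], [-0.001, 1.0, -0.002], [-0.002, -0.002, -1.0]]
force: [-0.3, -0.1, 0.3]
gripper_width: 0.0483
gripper_force: 0.0
```

```bash
python3 - <<'E'
import cv2, numpy as np
def crop(n,x0,y0,x1,y1,s):
    im=cv2.resize(cv2.imread(f"pics/{n}.png")[y0:y1,x0:x1],None,fx=s,fy=s,interpolation=cv2.INTER_CUBIC)
    for x in range((x0+9)//10*10,x1,10):
        cv2.line(im,((x-x0)*s,0),((x-x0)*s,8),(0,255,0),1); cv2.putText(im,str(x),((x-x0)*s-8,20),0,.35,(0,255,0),1)
    for y in range((y0+9)//10*10,y1,10):
        cv2.line(im,(0,(y-y0)*s),(8,(y-y0)*s),(0,255,0),1); cv2.putText(im,str(y),(10,(y-y0)*s+4),0,.35,(0,255,0),1)
    return im
a=crop("scene0",65,90,190,190,3); b=crop("side0",135,30,260,130,3)
cv2.imwrite("pics/vise.png",np.hstack([a,b]))
E
```

```text
(no output)
```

View pics/vise.png

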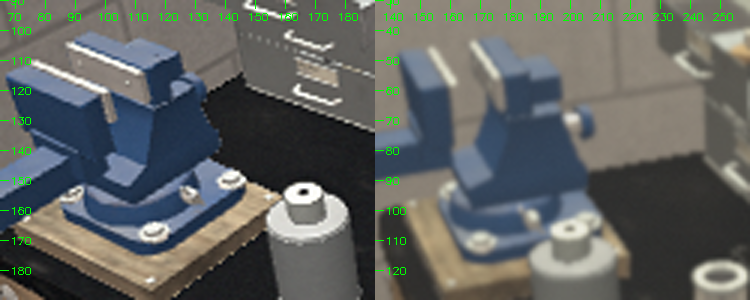

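```bash
python3 - <<'E'
from h import *
a,b=cam("scene"),cam("side")
def tri(p,q):
    M=[];r=[]
    for c,(u,v) in ((a,p),(b,q)):
        f,cx,cy,E=c; d=E[:3,:3].T@np.array([(u-cx)/f,-(v-cy)/f,-1]); d/=np.linalg.norm(d); o=-E[:3,:3].T@E[:3,3]
        P=np.eye(3)-np.outer(d,d); M.append(P); r.append(P@o)
    return np.linalg.solve(sum(M),sum(r))
for k,p,q in [("fixed jaw",(114,115),(176.7,57)),("anvil",(126,108),(197,51)),("mov jaw",(102,122),(160,58)),("base bolt",(115.5,166.5),(170,110.5)),("board corner",(115,184),(0,0))][:4]:
    P=tri(p,q); print(k,P,proj(a,P)-p,proj(b,P)-q)
print(ray(a,158,158,.03), ray(a,115,184,.03))
E
```

```text
fixed jaw [0.4435 0.2624 0.1976] [[0.0132 0.4658]] [[ 0.1244 -0.4558]]
anvil [0.5031 0.2796 0.193 ] [[ 0.0014 -1.7014]] [[-0.5016  1.6869]]
mov jaw [0.3966 0.2549 0.2034] [[-0.0032 -0.121 ]] [[-0.0326  0.1164]]
base bolt [0.4056 0.2635 0.0447] [[0.0173 0.6954]] [[ 0.2224 -0.6695]]
[0.5213 0.207  0.03  ] [0.3615 0.223  0.03  ]
```

The vise's nearest part is at y≈0.255 and z≈0.20, about 65 mm clear of the gripper body at the canister, so no turn is needed.

>>> send_rows([
  {"slide": [-0.28, 3.5, 0], "turn": 0},
  {"slide": [-0.28, 4.3, 0], "turn": 0},
  {"slide": [-0.29, 4.3, 0], "turn": 0},
  {"slide": [-0.29, 4.3, 0], "turn": 0},
  {"slide": [-0.29, 4.3, 0], "turn": 0},
  {"slide": [-0.29, 4.3, 0], "turn": 0},
  {"slide": [-0.29, 4.3, 0], "turn": 0},
  {"slide": [-0.29, 4.1, 0], "turn": 0},
], fingers=-0.5)

```text
t: 23.15
tcp_pos: [0.4525, 0.0984, 0.2198]
orientation: [[-1.0, -0.001, 0.001], [-0.001, 1.0, -0.0], [-0.001, -0.0, -1.0]]
force: [0.6, 0.3, 0.1]
gripper_width: 0.0663
gripper_force: 0.0
```

>>> send_rows([
  {"slide": [0, 0, 0], "turn": 0},
  {"slide": [0, 0, 0], "turn": 0},
  {"slide": [0, 0, 0], "turn": 0},
])

```text
t: 23.45
tcp_pos: [0.4527, 0.0957, 0.2192]
orientation: [[-1.0, 0.0, 0.0], [0.0, 1.0, -0.0], [-0.0, -0.0, -1.0]]
force: [0.6, -0.4, -0.2]
gripper_width: 0.066
gripper_force: 0.0
```

```bash
python3 - <<'E'
from h import *
s=arm.state(); print(s["tcp_pos"],s["gripper_width"],s["force"],s["q"])
k=(.4532,.0957)
look("wrist","w7",[(*k,.128,.017),(*k,.106,.038)])
E
```

```text
[0.4527 0.0957 0.2192] 0.06603285968869868 [ 0.5849 -0.365  -0.1856] [-0.0457  0.1927  1.7062 -0.0003  1.2424 -1.616 ]
```

View pics/w7.png

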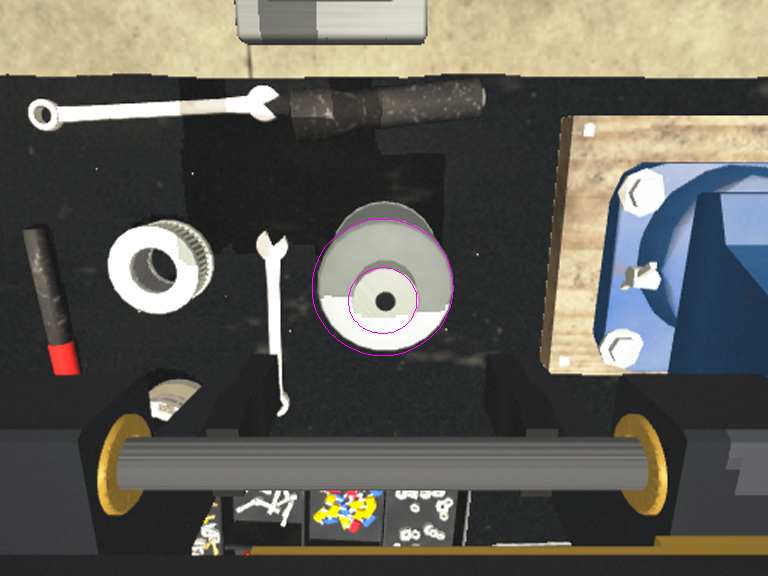

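The canister's boss is at (385,301) px, so its position is about (0.454, 0.0967). Descending to grip the boss.

>>> send_rows([
  {"slide": [-0.12, 0.1, 3], "turn": 0},
  {"slide": [0, 0, 4], "turn": 0},
  {"slide": [0, 0, 2], "turn": 0},
  {"slide": [0, 0, 1], "turn": 0},
  {"slide": [0, 0, 0], "turn": 0},
  {"slide": [0, 0, 0], "turn": 0},
])

```text
t: 24.1
tcp_pos: [0.4545, 0.0971, 0.1199]
orientation: [[-1.0, 0.0, 0.002], [0.0, 1.0, -0.0], [-0.002, -0.0, -1.0]]
force: [-0.5, -0.1, 0.2]
gripper_width: 0.0658
gripper_force: 0.0
```

>>> send_rows([
  {"slide": [0, 0, 0.8], "turn": 0},
  {"slide": [0, 0, 0.3], "turn": 0},
  {"slide": [0, 0, 0], "turn": 0},
  {"slide": [0, 0, 0], "turn": 0},
])

```text
t: 24.5
tcp_pos: [0.4539, 0.0975, 0.108]
orientation: [[-1.0, -0.001, 0.0], [-0.001, 1.0, -0.0], [-0.0, -0.0, -1.0]]
force: [0.0, 0.2, -0.6]
gripper_width: 0.0659
gripper_force: 0.0
```

>>> send_rows([
  {"slide": [0, 0, 0], "turn": 0},
  {"slide": [0, 0, 0], "turn": 0},
  {"slide": [0, 0, 0], "turn": 0},
  {"slide": [0, 0, 0], "turn": 0},
  {"slide": [0, 0, 0], "turn": 0},
  {"slide": [0, 0, 0], "turn": 0},
  {"slide": [0, 0, 0], "turn": 0},
  {"slide": [0, 0, 0], "turn": 0},
], fingers=1, grip_force=35)

```text
t: 25.3
tcp_pos: [0.4539, 0.0974, 0.1079]
orientation: [[-1.0, -0.001, 0.0], [-0.001, 1.0, -0.0], [-0.0, -0.0, -1.0]]
force: [0.2, -2.1, 1.8]
gripper_width: 0.0329
gripper_force: 35.0
```

>>> send_rows([
  {"slide": [0, 0, -1], "turn": 0},
  {"slide": [0, 0, -2.5], "turn": 0},
  {"slide": [0, 0, -4], "turn": 0},
  {"slide": [0, 0, -4.5], "turn": 0},
  {"slide": [0, 0, -3], "turn": 0},
  {"slide": [0, 0, -0.5], "turn": 0},
  {"slide": [0.1, -1.5, 0], "turn": 0},
  {"slide": [0.2, -3, 0], "turn": 0},
])

```text
t: 26.1
tcp_pos: [0.4501, 0.0532, 0.2613]
orientation: [[-1.0, -0.003, -0.003], [-0.003, 1.0, 0.001], [0.003, 0.001, -1.0]]
force: [0.7, -1.1, -5.5]
gripper_width: 0.0332
gripper_force: 35.0
```

>>> send_rows([
  {"slide": [0.3, -4, 0], "turn": 0},
  {"slide": [0.3, -4, 0], "turn": 0},
  {"slide": [0.3, -4, 0], "turn": 0},
  {"slide": [0.3, -4, 0], "turn": 0},
  {"slide": [0.3, -4, 0], "turn": 0},
  {"slide": [0.3, -4, 0], "turn": 0},
  {"slide": [0.2, -3, 0], "turn": 0},
  {"slide": [0.1, -1, 0], "turn": 0},
])

```text
t: 26.9
tcp_pos: [0.4291, -0.2295, 0.2608]
orientation: [[-1.0, 0.002, -0.003], [0.002, 1.0, 0.002], [0.003, 0.002, -1.0]]
force: [-0.3, -0.1, -5.2]
gripper_width: 0.0329
gripper_force: 35.0
```

>>> send_rows([
  {"slide": [0, 0, 0], "turn": 0},
  {"slide": [0, 0, 0], "turn": 0},
  {"slide": [0, 0, 0], "turn": 0},
])

```text
t: 27.2
tcp_pos: [0.4301, -0.2262, 0.2626]
orientation: [[-1.0, -0.002, -0.0], [-0.002, 1.0, 0.001], [0.0, 0.001, -1.0]]
force: [0.2, -0.2, -4.8]
gripper_width: 0.033
gripper_force: 35.0
```

>>> send_rows([
  {"slide": [0, -0.6, 0], "turn": 0},
  {"slide": [0, -0.55, 0], "turn": 0},
  {"slide": [0, 0, 0], "turn": 0},
  {"slide": [0, 0, 0], "turn": 0},
  {"slide": [0, 0, 0], "turn": 0},
])

```text
t: 27.7
tcp_pos: [0.43, -0.2389, 0.2628]
orientation: [[-1.0, -0.0, -0.0], [-0.0, 1.0, 0.0], [0.0, 0.0, -1.0]]
force: [-0.3, 0.3, -5.5]
gripper_width: 0.0326
gripper_force: 35.0
```

>>> send_rows([
  {"slide": [-0.03, 0.06, 1], "turn": 0},
  {"slide": [0, 0, 1.5], "turn": 0},
  {"slide": [0, 0, 1.5], "turn": 0},
  {"slide": [0, 0, 1.5], "turn": 0},
  {"slide": [0, 0, 1.5], "turn": 0},
  {"slide": [0, 0, 1.5], "turn": 0},
  {"slide": [0, 0, 1], "turn": 0},
  {"slide": [0, 0, 0], "turn": 0},
])

```text
t: 28.5
tcp_pos: [0.4298, -0.2379, 0.1664]
orientation: [[-1.0, -0.001, -0.002], [-0.001, 1.0, 0.002], [0.002, 0.002, -1.0]]
force: [-0.6, 0.0, -4.6]
gripper_width: 0.033
gripper_force: 35.0
```

>>> send_rows([
  {"slide": [0, 0, 0.4], "turn": 0},
  {"slide": [0, 0, 0.4], "turn": 0},
  {"slide": [0, 0, 0], "turn": 0},
  {"slide": [0, 0, 0], "turn": 0},
])

```text
t: 28.9
tcp_pos: [0.4304, -0.2385, 0.1601]
orientation: [[-1.0, -0.001, 0.0], [-0.001, 1.0, -0.0], [-0.0, -0.0, -1.0]]
force: [-0.4, 0.2, -5.2]
gripper_width: 0.033
gripper_force: 35.0
```

>>> send_rows([
  {"slide": [0, 0.02, 0.5], "turn": 0},
  {"slide": [0, 0, 0.4], "turn": 0},
  {"slide": [0, 0, 0.2], "turn": 0},
  {"slide": [0, 0, 0.2], "turn": 0},
  {"slide": [0, 0, 0.1], "turn": 0},
  {"slide": [0, 0, 0], "turn": 0},
  {"slide": [0, 0, 0], "turn": 0},
])

```text
t: 29.6
tcp_pos: [0.4304, -0.2382, 0.146]
orientation: [[-1.0, -0.001, 0.0], [-0.001, 1.0, -0.0], [-0.0, -0.0, -1.0]]
force: [-0.5, 0.5, -5.6]
gripper_width: 0.0331
gripper_force: 35.0
```

>>> send_rows([
  {"slide": [0, 0, 0.1], "turn": 0},
  {"slide": [0, 0, 0.1], "turn": 0},
  {"slide": [0, 0, 0.08], "turn": 0},
  {"slide": [0, 0, 0], "turn": 0},
])

```text
t: 30.0
tcp_pos: [0.4303, -0.2382, 0.143]
orientation: [[-1.0, -0.001, -0.0], [-0.001, 1.0, 0.0], [0.0, 0.0, -1.0]]
force: [-0.0, -0.6, -4.5]
gripper_width: 0.0328
gripper_force: 35.0
```

Below the rim height with no contact. Now the last millimetre.

>>> send_rows([
  {"slide": [0, 0, 0.07], "turn": 0},
  {"slide": [0, 0, 0.06], "turn": 0},
  {"slide": [0, 0, 0.05], "turn": 0},
  {"slide": [0, 0, 0], "turn": 0},
])

```text
t: 30.4
tcp_pos: [0.4305, -0.2383, 0.1419]
orientation: [[-1.0, -0.001, 0.001], [-0.001, 1.0, -0.001], [-0.001, -0.001, -1.0]]
force: [-3.0, 2.1, 4.2]
gripper_width: 0.0331
gripper_force: 35.0
```

>>> send_rows([
  {"slide": [0, 0, 0], "turn": 0},
  {"slide": [0, 0, 0], "turn": 0},
  {"slide": [0, 0, 0], "turn": 0},
  {"slide": [0, 0, 0], "turn": 0},
  {"slide": [0, 0, -1], "turn": 0},
  {"slide": [0, 0, -3], "turn": 0},
  {"slide": [0, 0, -4], "turn": 0},
  {"slide": [0, 0, -2], "turn": 0},
], fingers=-0.5)

```text
t: 31.2
tcp_pos: [0.4308, -0.2386, 0.2451]
orientation: [[-1.0, -0.001, 0.003], [-0.001, 1.0, -0.003], [-0.003, -0.003, -1.0]]
force: [-0.2, 0.1, -0.8]
gripper_width: 0.066
gripper_force: 0.0
```

>>> send_rows([
  {"slide": [0, 4, 0], "turn": 0},
  {"slide": [0, 4, 0], "turn": 0},
  {"slide": [0, 4, 0], "turn": 0},
  {"slide": [0, 3, 0], "turn": 0},
  {"slide": [0, 0, 0], "turn": 0},
  {"slide": [0, 0, 0], "turn": 0},
])

```text
t: 31.8
tcp_pos: [0.4304, -0.0882, 0.2419]
orientation: [[-1.0, -0.002, 0.001], [-0.002, 1.0, -0.001], [-0.001, -0.001, -1.0]]
force: [-0.1, -1.2, -0.3]
gripper_width: 0.0653
gripper_force: 0.0
```

```bash
python3 - <<'E'
from h import *
h=(.4306,-.238); C=[(*h,.140,.038),(*h,.162,.017),(*h,.038,.046)]
ims=[]
for n in ("scene","side"):
    c=look(n,"f_"+n,C,s=4); im=cv2.imread(f"pics/f_{n}.png"); u,v=proj(c,[[*h,.08]])[0]*4
    ims.append(im[int(v)-280:int(v)+280,int(u)-195:int(u)+195])
cv2.imwrite("pics/final.png",np.hstack(ims)); print(arm.state()["tcp_pos"],arm.state()["t"])
E
```

```text
[ 0.4303 -0.0891  0.2416] 31.9
```

View pics/final.png

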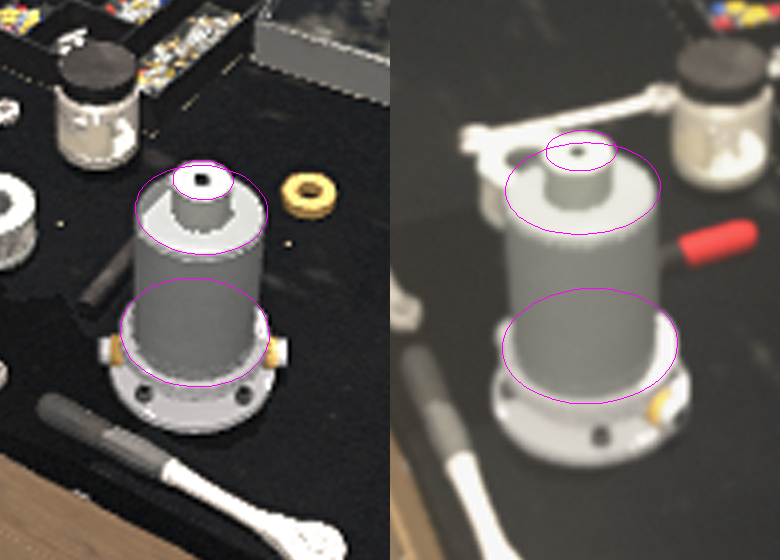

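The canister stands upright inside the rim: boss at about (203,180) px in the scene crop and (580,152) in the side crop, both at the expected height. The spare ring and squat cartridge haven't moved. Handing in.

```bash
python3 -c "
from rig import hand_in; print(hand_in())"
```

```text
the job is handed in; nothing more can be done
None
```

The oil filter is built up on its head in the order asked (seat ring, tall cartridge, bypass valve, canister), the two spares are untouched, and the job was handed in at about 32 s.

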